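Lock the decorating wheel at its marked station

TASK

The decorating wheel has been left loose with its plunger parked up, and the star tile cannot be painted until the wheel is locked. Pull up the red T-handle, turn it back so that the sprung blade comes down, and turn the wheel gently anticlockwise by its black peg until you feel the blade drop fully home in the slot with the yellow dot. Never force the wheel hard against the blade once it is in; keep the tile centred on the wheel, and leave the jars and the water bowl where they stand.

Things in the scene. Friction and masses are not known exactly. Their poses are not given: they have to be found in the camera images.
- index_base: Green cast base of the decorating wheel, 240 mm across, fixed to the table. Origin on the wheel's axis at table height, z up. A green post on its -y side carries the sprung plunger, whose upright axis is at (0, -100 mm) in this frame. At the start the slot with the yellow dot is 7 to 38 degrees clockwise (from above) of the plunger: the wheel must turn anticlockwise.
- wheel_centre (a point): Centre of the round white head's top, on the wheel's axis, 52 mm above the table; head 160 mm across. The head is clamped on an octagonal dark steel index plate (220 mm over flats, top 40 mm above the table) and turns with it. The plate has 8 open slots, 45 degrees apart, 9.6 mm wide, one in each flat, each with a white dot, the wanted one with a yellow dot.
- plunger (a joint): Lift of the plunger, m. 0 = its 8 mm wide blade fully home in a slot; 0.007 = blade resting on the index plate, where it rides as the wheel turns until it drops by itself into the next slot; 0.009 = parked (start); above 0.013 the T-handle can turn; 0.018 = end stop. A spring pulls it down with about 6 N at home, 10 N parked, 13 N at the stop.
- handle (a joint): Turn of the T-handle, rad, anticlockwise from above positive, stops at -0.14 and 1.19. About 1.05 = its cross pin lies in the rest notch, 4 mm deep, that holds the plunger parked (start). 0 (within 0.1) = over the deep slot that lets the plunger down. Between them it turns, easily, only while lifted above 13 mm.
- tee (a point): Centre of the red T-handle's level bar, 46 mm long, 16 mm wide, 22 mm high, on the plunger's axis; 103 mm above the table plus the plunger's lift. Its x axis lies along the bar, and along index_base x when joint handle is 0. Pinch it across its 16 mm. The steel crown under it reaches 82 mm above the table and 15 mm from the axis.
- peg (a point): Centre (80 mm up) of the black revolving grip, 18 mm thick, 60 to 97 mm above the table, 66 mm from the wheel's axis, turning with the head. The head's clamping angle differs: with the yellow slot under the plunger the peg is within 20 degrees of index_base +y. It takes 2 to 5 N to turn with the blade riding; with the blade home the wheel stops dead (half a degree of play).
- tile_centre (a point): Centre, half-way up, of the blue-green eight-pointed glazed test tile, 63 mm across, 9 mm thick, about 50 g, lying loose on the middle of the head.
- jar_blue: Screw-cap underglaze jar with a blue band, 47 mm across, 60 mm high, loose; origin at the centre of its underside. Bystander.
- jar_green: The same jar with a green band. Bystander.
- jar_amber: The same jar with an amber yellow band. Bystander.
- bowl: Grey-blue water bowl, 112 mm across, 50 mm high, loose; origin at the centre of its underside. Bystander.
Not all that is in view belongs to the job. Of the things that look like the part that bears tile_centre, the largest one is meant.

How it is judged (in metres and radians):
On the way:
1. the T-handle pulled, turned back and let down (value of joint plunger below 0.0078 m and value of joint handle between -0.14 and 0.14 rad), for 0.1 s.
At the end, for the whole second after the job is handed in: The plunger is fully home (lift under 1.5 mm), the T-handle within 0.14 rad of 0, in the slot with the yellow dot, so that the peg is opposite the plunger (within 25 mm sideways); the tile lies flat within 8 mm of the wheel's centre (value of joint plunger below 0.0015 m and value of joint handle between -0.14 and 0.14 rad and x of peg in the frame of index_base between -0.025 and 0.025 m and y of peg in the frame of index_base above 0.05 m and horizontal distance between tile_centre and wheel_centre below 0.008 m and height (world z) of tile_centre below 0.06 m); the robot touches nothing.
It fails at once if the wheel forced sideways against the blade in its slot with more than 15 N (value of joint plunger below 0.005 m and contact force between plunger and index_plate above 15 N).
It fails at once if the tile shifted more than 8 mm off the wheel's centre (horizontal distance between tile_centre and wheel_centre above 0.008 m).
It fails at once if a jar or the bowl moved more than 20 mm (distance of any of jar_blue, jar_green, jar_amber, bowl from where it was at the start of the episode above 0.02 m).
It also fails if it takes over 40 s, if anything falls off the work surface, if the arm or the gripper's body presses on something with over 40 N, if the wrist force passes 120 N, or if a joint passes its speed limit or range.

ROBOT

A 6-joint arm with a two-finger parallel gripper is mounted at the origin on the work surface; the furniture and walls round the work are solid. World frame = base frame: x ahead of the robot, y to its left, z up, the work surface at z = 0. Lengths are in mm, angles in degrees, forces in N, time in s.
With the tool pointing down it reaches from about 350 to 850 mm from the base axis. Payload 8.1 kg.
Tool frame: the origin (TCP) lies at the centre of the arm's flange, where the gripper is bolted on; the fingertips stand 173 mm ahead of it and the grasp point (between the pads) lies 155 mm ahead of it; z points along the fingers, y is the line along which they close (so a half turn about z gives the same grasp; the last joint's range is limited). The gripper opens to 85 mm and grips with 20 to 120 N. Pads are 22 mm wide; open, the fingers measure 114 mm over their backs; the gripper's body (76 mm by 85 mm) begins 54 mm behind the grasp point. The pads swing forward as they close: fully open they stand 13 mm farther back than shut.
Start: joints at [64.721, 7.471, 85.268, -0, 87.261, -4.893], TCP at [208.984, 562.435, 404.692] pointing down, gripper open.
Joint ranges: [-169.43, 169.43], [-51.17, 129.36], [1.28, 143.12], [-76.62, 256.62], [0, 156.53], [-152.29, 152.29]. Speed limits (degrees/s): [136.94, 136.94, 159.86, 180, 180, 180].

INTERFACE

Orientations are given as [roll, pitch, yaw] about the fixed x, y, z axes, in that order (R = Rz(yaw) Ry(pitch) Rx(roll)).
In Python, from bench import * gives the robot as it stands.
- The arm moves only by the shell command python3 -m jog 'ROWS' [FORCE]. ROWS is text: rows parted by semicolons, each of 7 numbers parted by spaces: the shift along the tool's x, y, z scaled (see below), then the turn, a rotation vector about the tool's x, y, z scaled (see below), then the closure, from -1 (fully open) to 1 (shut). In form: tx ty tz wx wy wz hand; .... A call has 1 to 5 rows; each row shifts and turns the commanded pose from where the row before left it, along the tool's axes as they then stand; what a row does not reach is not made up. The controller multiplies each number of a shift by 0.1 m and each number of a turn by 60 degrees. A row lasts 1/8 s, in which the tool goes at most 62.5 mm and 10.7 degrees, less where a joint would pass 70% of its speed; a pose out of reach is approached as far as the arm can. A call with a number of a shift or a turn outside -1 to 1 is refused whole. A call with a gripper value outside its range is refused whole. The fingers move at their own pace and stop on an object; FORCE is the grip in N (left out, the last holds). Time passes only in rows, so rows that do not move let the fingers close. It gives the time, the measured TCP pose, the force, the opening and the grip force at its end, in the units of the state.
- sense(): the state, without advancing time (a new reading comes with each control period).
- snapshot(name): name is "side" or "top" or "wrist"; returns a dict with "img" (480x640x3 uint8, red, green, blue), "fx", "fy", "cx", "cy" (pixels), "extrinsics" (4x4, takes a point from camera to world coordinates). Camera axes: x right, y down, z forward; pixel columns grow to the right and rows downward; lengths in mm; the calibration is good to about 2 mm. A picture is of the moment at which its call begins. There is no depth.
- hand_in(): hands the job in; it is judged then, once.
The state is a dict: "time": time; "joint_pos": joint angles; "qd": joint speeds; "joint_efforts": joint torques, N m; "tool_pos": TCP position; "tcp_rot": TCP orientation; "ft_force": force on the tool from outside, world axes, zero at the start; "wrist_torque": the same for the moment, N m; "finger_gap": finger opening in mm; "grip_force": force on a finger pad.
Only numpy, scipy, OpenCV 4.12 (cv2) and the standard library are available. Lean on these libraries where they do the work, as an engineer would, in place of code of your own. Each camera call takes 0.05 s, during which the arm holds its last target. There are 200 camera calls.

## Working session

There is one attempt and no reset: what is moved stays moved. The work goes in short steps, Python scripts to look and compute and a shell command to move; the robot and the scene stay as the last step left them, time stands still between calls to the robot, and variables do not carry over. Pictures are saved under pics/ and viewed, at most 10 in all, crops included, and the job is handed in when it is done.

```bash
mkdir -p pics; cat > h.py <<'E'
from bench import *
import numpy as np, cv2
def save(n,f,crop=None,s=1):
    d=snapshot(n); im=d["img"][:,:,::-1]
    np.save('pics/'+f+'.npy',d["img"]); np.savez('pics/'+f+'_cal.npz',K=[d["fx"],d["fy"],d["cx"],d["cy"]],E=d["extrinsics"])
    if crop: x0,y0,x1,y1=crop; im=im[y0:y1,x0:x1]
    if s!=1: im=cv2.resize(im,None,fx=s,fy=s,interpolation=cv2.INTER_CUBIC)
    cv2.imwrite('pics/'+f+'.png',im)
def world(f,u,v,z):
    c=np.load('pics/'+f+'_cal.npz');fx,fy,cx,cy=c['K'];E=np.array(c['E'])
    r=E[:3,:3]@np.array([(u-cx)/fx,(v-cy)/fy,1]);o=E[:3,3]
    return (o+r*(z-o[2])/r[2]).round(1)
E
python3 -c "
from h import *
save('top','top1');save('side','side1');print(sense())"
```

```text
{'time': 0.1, 'joint_pos': array([ 6.47201654e+01,  7.51003369e+00,  8.53240046e+01,  5.26588041e-04,
        8.72624647e+01, -4.89330505e+00]), 'qd': array([-0.01015633, -0.07472382, -0.17084362,  0.05545956, -0.02638818,
       -0.02449525]), 'joint_efforts': array([ 4.38487368e-04, -5.70956826e+01, -5.01939976e+01, -3.03523557e-04,
        8.30601202e-03,  6.50433162e-05]), 'tool_pos': array([208.89903494, 562.23149778, 403.74763811]), 'tcp_rot': array([-1.79903894e+02, -8.75577670e-03,  1.59613438e+02]), 'ft_force': array([-0.16070245,  0.17156158,  0.54176171]), 'wrist_torque': array([-0.00526211, -0.00782791, -0.03886587]), 'grip_force': 0.0, 'finger_gap': 85.7245606970755}
```

View pics/top1.png

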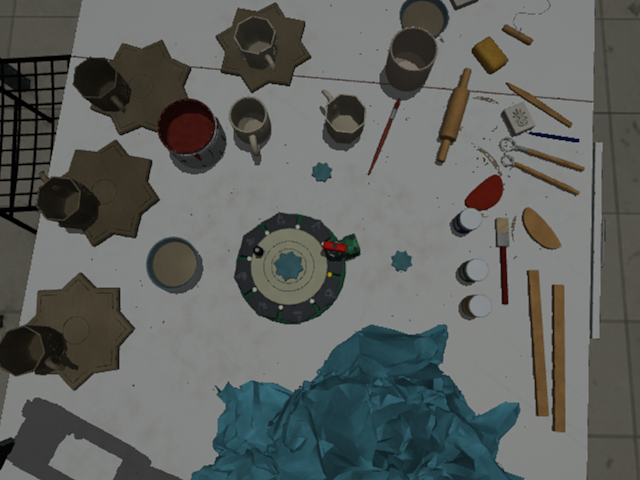

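View pics/side1.png

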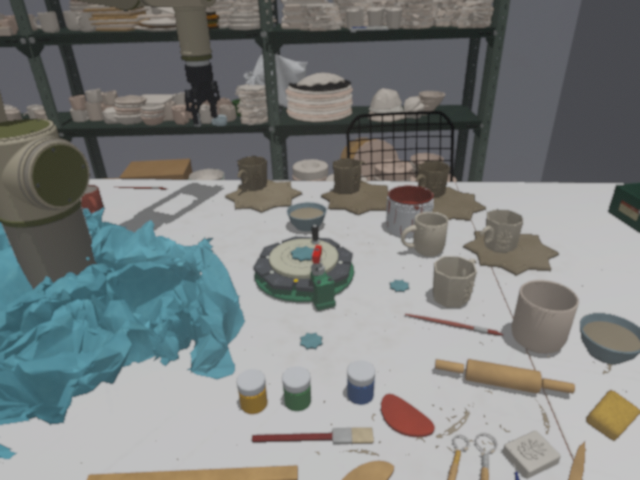

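The top view shows the wheel at about (291,268), the red T-handle at about (340,246), the peg at about (258,251), and a yellow dot near (330,273). There are three star tiles: (289,265), (322,172) and (402,261). The largest one, lying on the wheel, fits the description. I'll confirm this in an enlarged crop.

```bash
python3 -c "
from h import *
im=np.load('pics/top1.npy')[200:335,225:405,::-1]
im=np.clip(im.astype(float)*1.7,0,255).astype('uint8')
cv2.imwrite('pics/crop1.png',cv2.resize(im,None,fx=4.4,fy=4.4,interpolation=cv2.INTER_CUBIC))
print(np.load('pics/top1_cal.npz')['E'].round(3),world('top1',291,268,40),world('top1',340,246,112))"
```

```text
[[ 1.500000e-02 -9.890000e-01  1.470000e-01  4.162150e+02]
 [-1.000000e+00 -1.200000e-02  1.800000e-02  1.557100e+01]
 [-1.600000e-02 -1.470000e-01 -9.890000e-01  1.006577e+03]
 [ 0.000000e+00  0.000000e+00  0.000000e+00  1.000000e+00]] [495.6  99.7  40. ] [533.9  -1.2 112. ]
```

View pics/crop1.png

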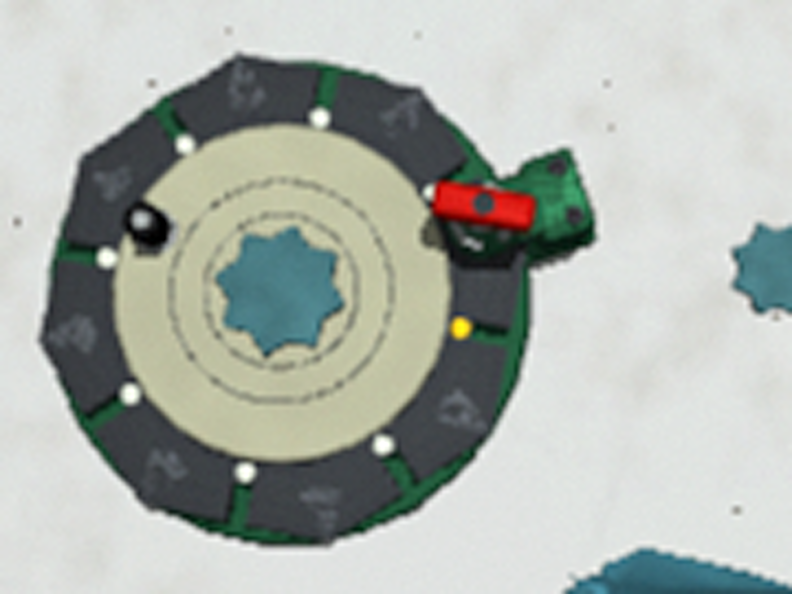

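```bash
python3 -c "
from h import *
w=lambda x,y,z: world('top1',225+x/4.4,200+y/4.4,z)
c=w(282,292,52);t=w(484,204,123);p=w(148,220,97);y=w(461,328,40)
a=lambda q:np.degrees(np.arctan2(*(q-c)[1::-1]))
for q in(c,t,p,y):print(q,np.hypot(*(q-c)[:2]),a(q))
print('tile',w(280,291,61))
l=w(437,202,123);r=w(535,209,123);print(l,r,np.linalg.norm(r-l),np.degrees(np.arctan2(*(r-l)[1::-1])))
"
```

```text
[498.  102.7  52. ] 0.0 0.0
[531.7   8.6 123. ] 99.95248871338825 -70.29604841360513
[525.9 159.9  97. ] 63.641574461981996 63.99862769432471
[483.   18.2  40. ] 85.82103471760288 -100.06599103323467
tile [497.7 102.8  61. ]
[532.3  29.2 123. ] [529.7 -13.7 123. ] 42.978715662522994 -93.46822925891703
```

The largest star, on the wheel at about (289,266), is confirmed as the tile. The T-handle bar is at (335,246), and its long axis is at about 82° in world yaw. The base yaw is about 19.7°, so the wheel needs to turn about +30°. I'll turn the tool first.

```bash
cat >> h.py <<'E'
from scipy.spatial.transform import Rotation as Ro
def to(x,y,z,yaw=None):
    s=sense();R=Ro.from_euler('xyz',s['tcp_rot'],degrees=True)
    print('total shift units',(R.inv().apply(np.array([x,y,z])-s['tool_pos'])/100).round(3), 'pos',s['tool_pos'].round(1),s['tcp_rot'].round(1),'F',s['ft_force'].round(1),'t',round(s['time'],2),'gap',round(s['finger_gap'],1))
    if yaw is not None: print('rot units',((R.inv()*Ro.from_euler('xyz',[180,0,yaw],degrees=True)).as_rotvec(degrees=True)/60).round(4))
E
python3 -m jog '0 0 0 0 0 .16 -1;0 0 0 0 0 .16 -1;0 0 0 0 0 .16 -1;0 0 0 0 0 .16 -1;0 0 0 0 0 .16 -1'
python3 -m jog '0 0 0 0 0 .16 -1;0 0 0 0 0 .16 -1;0 0 0 0 0 .16 -1;0 0 0 0 0 0 -1'
python3 -c "
from h import *
to(531.7,8.6,350,82)"
```

```text
time: 0.72
tool_pos: [208.9, 562.3, 404.0]
tcp_rot: [-180.0, 0.0, 111.3]
ft_force: [-0.7, -0.1, -0.4]
finger_gap: 85.2
grip_force: 0.0
time: 1.23
tool_pos: [208.9, 562.3, 404.1]
tcp_rot: [-180.0, 0.1, 82.9]
ft_force: [0.6, 0.6, 0.2]
finger_gap: 85.6
grip_force: 0.0
total shift units [-5.093  3.89   0.545] pos [208.9 562.3 404.1] [-1.80e+02  1.00e-01  8.29e+01] F [0.6 0.6 0.2] t 1.23 gap 85.6
rot units [-0.0002  0.0009  0.0146]
```

```bash

python3 -m jog '-.3 .23 0 0 0 .014 -1;-.35 .27 0 0 0 0 -1;-.35 .27 0 0 0 0 -1;-.35 .27 0 0 0 0 -1;-.35 .27 0 0 0 0 -1'
python3 -m jog '-.35 .27 0 0 0 0 -1;-.35 .27 0 0 0 0 -1;-.35 .27 0 0 0 0 -1;-.35 .27 0 0 0 0 -1;-.35 .27 0 0 0 0 -1'
python3 -m jog '-.35 .27 .1 0 0 0 -1;-.35 .27 .1 0 0 0 -1;-.35 .25 .1 0 0 0 -1;-.24 .15 .1 0 0 0 -1;0 0 .1 0 0 0 -1'
python3 -c "
from h import *
to(531.7,8.6,350,82);save('wrist','w1');save('top','top2',(225,150,425,300),4)"
```

```text
time: 1.85
tool_pos: [315.9, 374.8, 404.5]
tcp_rot: [180.0, 0.0, 82.3]
ft_force: [0.1, -0.5, -0.8]
finger_gap: 85.6
grip_force: 0.0
time: 2.48
tool_pos: [425.1, 182.6, 404.6]
tcp_rot: [180.0, -0.0, 82.3]
ft_force: [0.6, 0.7, 0.8]
finger_gap: 85.2
grip_force: 0.0
time: 3.1
tool_pos: [500.2, 41.5, 354.1]
tcp_rot: [-180.0, 0.0, 82.0]
ft_force: [0.3, 0.0, 0.1]
finger_gap: 85.3
grip_force: 0.0
total shift units [-0.282  0.358  0.041] pos [500.2  41.5 354.1] [-180.    0.   82.] F [0.3 0.  0.1] t 3.1 gap 85.3
rot units [-0.0004  0.0003  0.0006]
```

View pics/w1.png

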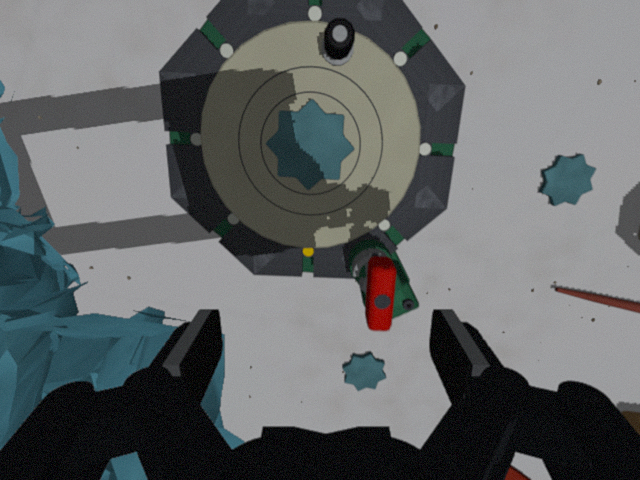

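The wrist view shows the handle top's centre hole at (382,301), the peg top at (340,33), the head centre at (311,135) and the yellow dot at (308,252).

```bash
python3 -c "
from h import *
w=lambda *a: world('w1',*a)
c=w(311,135,52);t=w(382,301,123);p=w(340,33,97);y=w(308,252,40)
a=lambda q:np.degrees(np.arctan2(*(q-c)[1::-1]))
for q in(c,t,p,y):print(q,np.hypot(*(q-c)[:2]),a(q))
to(t[0],t[1],300,82)
to(531.7,8.6,267,82)
"
```

```text
[499.4 112.7  52. ] 0.0 0.0
[530.8  12.7 123. ] 104.81393037187375 -72.56771139942066
[525.3 165.6  97. ] 58.900084889582274 63.913490143736674
[482.2  20.3  40. ] 93.9872331755755 -100.54475887500676
total shift units [-0.258  0.357  0.53 ] pos [499.1  43.2 353.1] [-179.8   -0.    82.1] F [-0.5 -0.2  0.1] t 3.2 gap 85.6
rot units [-0.0028 -0.      0.0011]
total shift units [-0.298  0.373  0.86 ] pos [499.1  43.2 353.1] [-179.8   -0.    82.1] F [-0.5 -0.2  0.1] t 3.2 gap 85.6
rot units [-0.0028 -0.      0.0011]
```

```bash

python3 -m jog '-.14 .18 0 0 0 0 -1;-.14 .185 0 0 0 0 -1;0 0 .2 0 0 0 -1;0 0 .2 0 0 0 -1;0 0 .2 0 0 0 -1'
python3 -m jog '0 0 .2 0 0 0 -1;0 0 0.06 0 0 0 -1;0 0 0 0 0 0 0;0 0 0 0 0 0 0' 40
python3 -c "
from h import *
to(531,10,267,82);save('wrist','w2')"
```

```text
time: 3.82
tool_pos: [530.9, 11.7, 292.9]
tcp_rot: [-179.9, -0.0, 82.1]
ft_force: [-0.3, 0.7, -0.7]
finger_gap: 85.7
grip_force: 0.0
time: 4.32
tool_pos: [532.2, 10.6, 269.6]
tcp_rot: [179.9, -0.0, 82.0]
ft_force: [0.2, -0.1, 1.1]
finger_gap: 51.5
grip_force: 0.0
total shift units [-0.007 -0.012  0.026] pos [532.2  10.6 269.6] [179.9  -0.   82. ] F [ 0.2 -0.1  1.1] t 4.33 gap 51.5
rot units [ 0.0013 -0.0001  0.0001]
```

View pics/w2.png

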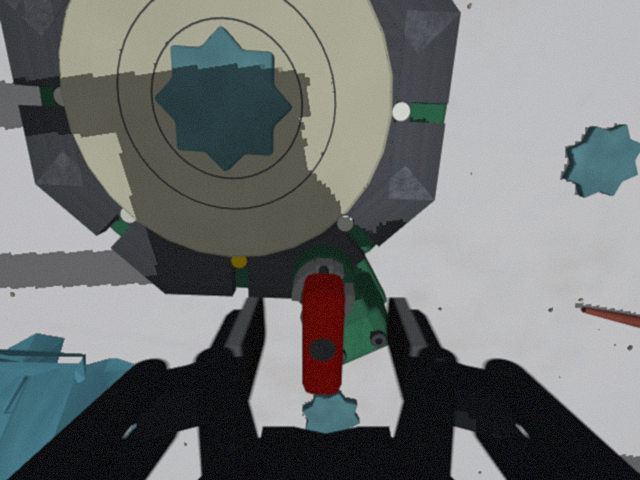

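The bar's top hole is at (322,349), midway between the pads at (256..398), and the bar is lined up with the tool. I'll close on it.

```bash

python3 -m jog '0 0 0 0 0 0 1;0 0 0 0 0 0 1;0 0 0 0 0 0 1;0 0 0 0 0 0 1;0 0 0 0 0 0 1' 50
python3 -m jog '0 0 -.04 0 0 0 1;0 0 -.04 0 0 0 1;0 0 0 0 0 0 1'
python3 -c "
from h import *
to(531,10,267,82)
print(world('w2',322,349,123))"
```

```text
time: 5.0
tool_pos: [531.7, 10.2, 269.4]
tcp_rot: [-179.9, 0.0, 82.0]
ft_force: [-6.0, 0.2, 7.1]
finger_gap: 15.0
grip_force: 49.0
time: 5.38
tool_pos: [531.5, 10.3, 275.9]
tcp_rot: [-179.9, 0.0, 82.0]
ft_force: [-0.2, 0.3, -11.2]
finger_gap: 15.2
grip_force: 49.0
total shift units [-0.004 -0.005  0.089] pos [531.5  10.3 275.9] [-179.9    0.    82. ] F [ -0.2   0.3 -11.2] t 5.38 gap 15.2
rot units [-0.0017  0.0001 -0.0004]
[531.1  12.2 123. ]
```

```bash

python3 -m jog '0 0 0 0 0 .14 1;0 0 0 0 0 .14 1;0 0 0 0 0 .14 1'
python3 -m jog '0 0 0 0 0 .14 1;0 0 0 0 0 .14 1;0 0 0 0 0 .16 1;0 0 0 0 0 .16 1;0 0 0 0 0 0 1'
python3 -c "
from h import *
print(sense()['wrist_torque'].round(2));to(531,10,267,21)"
```

```text
time: 5.75
tool_pos: [531.6, 10.2, 275.9]
tcp_rot: [-179.9, 0.1, 56.5]
ft_force: [1.2, 0.0, -11.5]
finger_gap: 15.3
grip_force: 49.0
time: 6.38
tool_pos: [531.6, 10.1, 276.0]
tcp_rot: [-180.0, 0.1, 20.8]
ft_force: [-0.6, -1.7, -12.8]
finger_gap: 15.5
grip_force: 49.0
[-0.39 -0.23 -0.01]
total shift units [-0.006 -0.001  0.09 ] pos [531.6  10.1 276. ] [-1.80e+02  1.00e-01  2.08e+01] F [ -0.6  -1.7 -12.8] t 6.38 gap 15.5
rot units [-0.0002  0.0014 -0.0028]
```

```bash

python3 -m jog '0 0 .03 0 0 0 1;0 0 .03 0 0 0 1;0 0 0 0 0 0 1'
python3 -m jog '0 0 .015 0 0 0 1;0 0 0 0 0 0 1'
python3 -m jog '0 0 .015 0 0 0 1;0 0 0 0 0 0 1'
```

```text
time: 6.75
tool_pos: [531.7, 10.2, 270.3]
tcp_rot: [-180.0, 0.1, 20.8]
ft_force: [-3.0, -2.4, -9.9]
finger_gap: 15.3
grip_force: 49.2
time: 7.0
tool_pos: [531.8, 10.2, 269.0]
tcp_rot: [-180.0, 0.0, 20.8]
ft_force: [-4.5, -1.8, -9.6]
finger_gap: 14.8
grip_force: 49.4
time: 7.25
tool_pos: [531.8, 10.2, 268.0]
tcp_rot: [-180.0, 0.0, 20.8]
ft_force: [-5.5, -2.4, -5.3]
finger_gap: 15.5
grip_force: 49.9
```

```bash

python3 -m jog '0 0 .01 0 0 0 1;0 0 0 0 0 0 0;0 0 0 0 0 0 0;0 0 0 0 0 0 0;0 0 -.1 0 0 0 0'
python3 -m jog '0 0 -.3 0 0 0 0;0 0 -.3 0 0 0 0;0 0 -.3 0 0 0 0;0 0 0 0 0 0 0'
python3 -c "
from h import *
to(525,162,350,79);save('wrist','w3');save('top','top3',(225,200,405,335),4)"
```

```text
time: 7.88
tool_pos: [531.8, 10.4, 276.5]
tcp_rot: [-180.0, 0.0, 20.8]
ft_force: [-0.1, -0.7, -0.1]
finger_gap: 42.7
grip_force: 0.0
time: 8.38
tool_pos: [533.1, 10.2, 370.7]
tcp_rot: [179.8, -0.4, 20.8]
ft_force: [-0.4, -0.1, -0.7]
finger_gap: 42.6
grip_force: 0.0
total shift units [ 0.462 -1.448  0.206] pos [533.1  10.2 370.7] [179.8  -0.4  20.8] F [-0.4 -0.1 -0.7] t 8.38 gap 42.6
rot units [ 0.0054 -0.004  -0.9704]
```

View pics/w3.png

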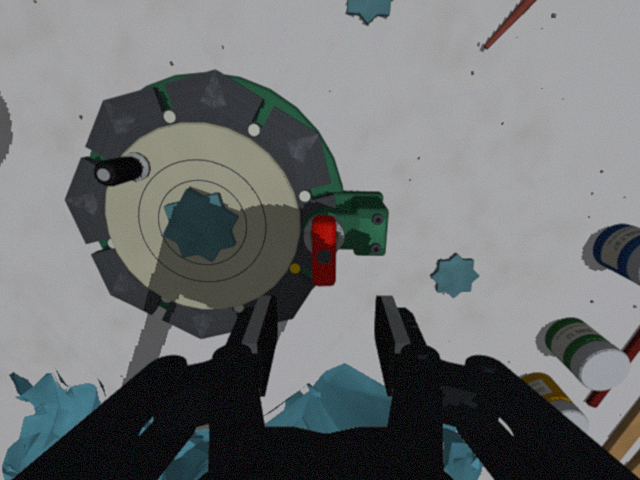

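The bar, with its hole at (323,256), now lies square to the radius, so the handle is turned back. The peg top is at (104,174) and the yellow dot at (295,268). I'll refine the peg position and check it.

```bash
python3 -c "
from h import *
w=lambda *a: world('w3',*a)
c=w(203,216,52);t=w(323,256,121);p=w(104,174,97);y=w(295,268,40)
a=lambda q:np.degrees(np.arctan2(*(q-c)[1::-1]))
for q in(c,t,p,y):print(q,np.hypot(*(q-c)[:2]),a(q))
"
```

```text
[504.6 106.4  52. ] 0.0 0.0
[531.3  11.9 121. ] 98.19949083371051 -74.22290846459056
[525.8 164.6  97. ] 61.940939611859264 69.98528201674864
[482.7  20.6  40. ] 88.55083285887267 -104.3187183173976
```

```bash

python3 -m jog '0 0 0 0 0 -.16 0;0 0 0 0 0 -.16 0;0 0 0 0 0 -.16 0;0 0 0 0 0 -.16 0;0 0 0 0 0 -.16 0'
python3 -m jog '0 0 0 0 0 -.17 0;.3 0 .04 0 0 0 0;.4 0 .04 0 0 0 0;.4 0 .04 0 0 0 0;.3 0 0 0 0 0 0'
python3 -c "
from h import *
to(526,163.5,238,79)"
```

```text
time: 9.1
tool_pos: [531.5, 10.3, 364.9]
tcp_rot: [-179.8, 0.0, 69.1]
ft_force: [-0.1, 0.7, 0.7]
finger_gap: 42.9
grip_force: 0.0
time: 9.72
tool_pos: [558.2, 149.1, 352.4]
tcp_rot: [-179.8, 0.1, 79.0]
ft_force: [1.2, -0.3, -0.5]
finger_gap: 42.7
grip_force: 0.0
total shift units [ 0.081 -0.34   1.145] pos [558.2 149.1 352.4] [-1.798e+02  1.000e-01  7.900e+01] F [ 1.2 -0.3 -0.5] t 9.72 gap 42.7
rot units [-0.0032  0.001   0.0001]
```

```bash

python3 -m jog '.08 -.17 .2 0 0 0 0;0 -.17 .2 0 0 0 0;0 0 .2 0 0 0 0;0 0 .15 0 0 0 0;0 0 0 0 0 0 0'
python3 -c "
from h import *
to(526,163.5,238,79);save('wrist','w4')"
```

```text
time: 10.35
tool_pos: [526.7, 161.6, 277.8]
tcp_rot: [-179.8, 0.1, 78.9]
ft_force: [-0.6, -0.5, 0.8]
finger_gap: 42.7
grip_force: 0.0
total shift units [ 0.018 -0.009  0.398] pos [526.7 161.6 277.8] [-1.798e+02  1.000e-01  7.890e+01] F [-0.6 -0.5  0.8] t 10.35 gap 42.7
rot units [-0.0026  0.0012 -0.001 ]
```

View pics/w4.png

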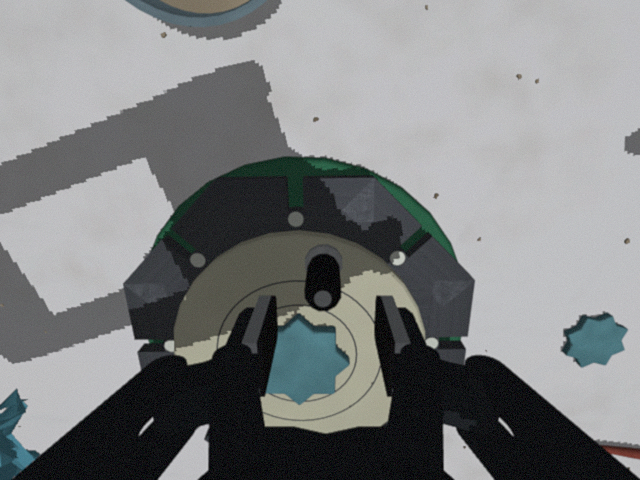

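The peg top at (322,298) sits midway between the pads (270..383). I'll descend, narrow the fingers around it, and start turning.

```bash

python3 -m jog '.015 0 .12 0 0 0 0;0 0 .14 0 0 0 0;0 0 .12 0 0 0 0.2;0 0 0 0 0 0 .4;0 0 0 0 0 0 .4'
python3 -m jog '0 -.03 0 0 0 0 .4;0 -.03 0 0 0 0 .4;0 -.03 0 0 0 0 .4'
python3 -m jog '0 -.03 0 0 0 0 .4;0 -.03 0 0 0 0 .4;0 -.03 0 0 0 0 .4'
python3 -c "
from h import *
to(526,163.5,238,79)"
```

```text
time: 11.02
tool_pos: [527.3, 163.5, 241.8]
tcp_rot: [180.0, 0.0, 79.0]
ft_force: [-0.2, 0.5, 0.4]
finger_gap: 25.8
grip_force: 0.0
time: 11.4
tool_pos: [518.7, 165.3, 242.2]
tcp_rot: [179.9, -0.0, 79.0]
ft_force: [5.0, -0.5, -2.4]
finger_gap: 25.6
grip_force: 2.2
time: 11.78
tool_pos: [509.6, 167.0, 242.1]
tcp_rot: [179.9, -0.0, 79.0]
ft_force: [4.0, -1.1, 2.6]
finger_gap: 25.7
grip_force: 2.0
total shift units [-0.003  0.167  0.042] pos [509.6 167.  242.1] [179.9  -0.   79. ] F [ 4.  -1.1  2.6] t 11.78 gap 25.7
rot units [ 0.0009 -0.0003 -0.0005]
```

```bash

python3 -m jog '0 -.02 0 0 0 0 .4;0 -.02 0 0 0 0 .4;0 -.02 0 0 0 0 .4'
python3 -m jog '0 -.02 0 0 0 0 .4;0 -.015 0 0 0 0 .4;0 -.01 0 0 0 0 .4'
python3 -c "
from h import *
to(526,163.5,238,79);save('top','top4',(225,200,405,335),4.4)"
```

```text
time: 12.15
tool_pos: [503.7, 168.1, 242.0]
tcp_rot: [180.0, -0.0, 79.0]
ft_force: [3.3, -0.8, 2.8]
finger_gap: 25.4
grip_force: 2.0
time: 12.52
tool_pos: [499.1, 169.0, 241.6]
tcp_rot: [-180.0, 0.0, 79.0]
ft_force: [4.1, -0.8, 2.9]
finger_gap: 25.5
grip_force: 1.9
total shift units [-0.002  0.274  0.036] pos [499.1 169.  241.6] [-180.    0.   79.] F [ 4.1 -0.8  2.9] t 12.53 gap 25.5
rot units [-0.0001  0.     -0.0004]
```

```bash

python3 -m jog '0 -.006 0 0 0 0 .4;0 -.006 0 0 0 0 .4'
python3 -m jog '0 -.006 0 0 0 0 .4;0 -.006 0 0 0 0 .4'
```

```text
time: 12.82
tool_pos: [498.0, 169.2, 241.6]
tcp_rot: [-180.0, 0.0, 79.0]
ft_force: [3.3, 0.1, 1.4]
finger_gap: 25.8
grip_force: 1.9
time: 13.08
tool_pos: [496.8, 169.4, 241.6]
tcp_rot: [-180.0, 0.0, 79.0]
ft_force: [3.3, -0.5, 2.0]
finger_gap: 26.0
grip_force: 1.9
```

```bash

python3 -m jog '0 -.006 0 0 0 0 .4;0 -.006 0 0 0 0 .4'
python3 -m jog '0 -.006 0 0 0 0 .4;0 -.006 0 0 0 0 .4'
```

```text
time: 13.32
tool_pos: [495.6, 169.6, 241.6]
tcp_rot: [-180.0, 0.0, 79.0]
ft_force: [4.1, -1.0, 1.9]
finger_gap: 25.4
grip_force: 1.9
time: 13.58
tool_pos: [494.4, 169.9, 241.6]
tcp_rot: [-180.0, 0.0, 79.0]
ft_force: [2.4, -0.9, 1.8]
finger_gap: 25.6
grip_force: 1.9
```

```bash

python3 -m jog '0 -.006 0 0 0 0 .4;0 -.004 0 0 0 0 .4'
```

```text
time: 13.82
tool_pos: [493.5, 170.0, 241.7]
tcp_rot: [-180.0, 0.0, 79.0]
ft_force: [4.2, -0.2, 1.8]
finger_gap: 25.6
grip_force: 1.9
```

Still riding at about 3–4 N. I'll keep taking small steps.

```bash

python3 -m jog '0 -.005 0 0 0 0 .4;0 -.005 0 0 0 0 .4'
```

```text
time: 14.08
tool_pos: [492.5, 170.2, 241.7]
tcp_rot: [-180.0, 0.0, 79.0]
ft_force: [3.3, -0.6, 0.5]
finger_gap: 25.8
grip_force: 1.9
```

```bash

python3 -m jog '0 -.005 0 0 0 0 .4;0 -.005 0 0 0 0 .4'
```

```text
time: 14.32
tool_pos: [491.5, 170.5, 241.7]
tcp_rot: [-180.0, -0.0, 79.0]
ft_force: [4.2, -0.3, 1.1]
finger_gap: 25.7
grip_force: 1.9
```

```bash

python3 -m jog '0 -.005 0 0 0 0 .4;0 -.005 0 0 0 0 .4'
```

```text
time: 14.58
tool_pos: [490.5, 170.6, 241.6]
tcp_rot: [-180.0, 0.0, 79.0]
ft_force: [3.5, -1.1, 0.3]
finger_gap: 25.4
grip_force: 1.9
```

```bash
python3 -c "
from h import *
save('wrist','w5')"
```

```text
(no output)
```

View pics/w5.png

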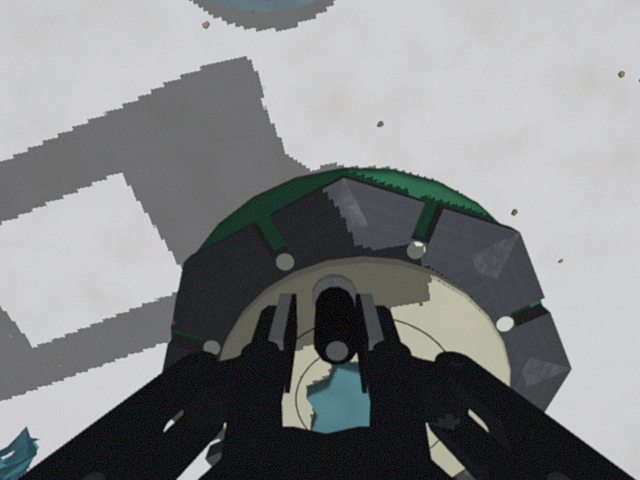

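The peg at (337,350) sits between the pads, riding against the right one. Rim dots are visible at (285,262), (417,250) and (505,323). I'll use them to work out how much turn is left.

```bash
python3 -c "
from h import *
for c in ([497.5,104.5],[499,104]):
  for u,v in((285,262),(417,250),(505,323),(212,348)):
    q=world('w5',u,v,40)[:2]-c; print(q, np.hypot(*q),(np.degrees(np.arctan2(q[1],q[0]))+70.2)%45)
  print(np.degrees(np.arctan2(10.3-c[1],531.5-c[0])))
"
```

```text
[-24.6  83.5] 87.04831991486108 41.61554165844706
[41.2 77.2] 87.50588551634685 42.11210683179095
[82.6 26.8] 86.83893136145795 43.17592472200856
[-75.4  41.8] 86.21136815988943 41.19703696806863
-70.15375397760243
[-26.1  84. ] 87.96141199412388 42.46076607444638
[39.7 77.7] 87.25468468798682 43.13571581323538
[81.1 27.3] 85.57160744078612 43.8043371823818
[-76.9  42.3] 87.7661666019429 41.3863461871689
-70.87081231564649
```

```bash

python3 -m jog '0 -.005 0 0 0 0 .4;0 -.005 0 0 0 0 .4'
```

```text
time: 14.88
tool_pos: [489.6, 170.8, 241.7]
tcp_rot: [-180.0, 0.0, 79.0]
ft_force: [3.9, -0.5, 0.8]
finger_gap: 25.4
grip_force: 1.9
```

```bash

python3 -m jog '0 -.005 0 0 0 0 .4;0 -.004 0 0 0 0 .4'
```

```text
time: 15.12
tool_pos: [488.7, 171.0, 241.7]
tcp_rot: [180.0, 0.0, 79.0]
ft_force: [4.4, -1.4, 0.4]
finger_gap: 25.2
grip_force: 1.9
```

```bash

python3 -m jog '0 -.004 0 0 0 0 .4;0 -.004 0 0 0 0 .4'
```

```text
time: 15.38
tool_pos: [487.6, 171.2, 241.4]
tcp_rot: [-179.9, 0.0, 79.0]
ft_force: [1.3, -0.4, 0.4]
finger_gap: 25.5
grip_force: 0.9
```

```bash

python3 -m jog '0 -.003 0 0 0 0 .4;0 0 0 0 0 0 .4'
```

```text
time: 15.62
tool_pos: [487.5, 171.2, 241.5]
tcp_rot: [-180.0, 0.0, 79.0]
ft_force: [1.8, -1.1, 1.6]
finger_gap: 25.1
grip_force: 0.8
```

```bash

python3 -m jog '0 -.004 0 0 0 0 .4;0 0 0 0 0 0 .4'
```

```text
time: 15.88
tool_pos: [487.3, 171.2, 241.6]
tcp_rot: [180.0, 0.0, 79.0]
ft_force: [2.8, -0.1, -1.6]
finger_gap: 25.9
grip_force: 1.7
```

```bash

python3 -m jog '0 -.004 0 0 0 0 .4;0 0 0 0 0 0 .4'
```

```text
time: 16.12
tool_pos: [487.0, 171.3, 241.6]
tcp_rot: [180.0, 0.0, 79.0]
ft_force: [5.9, -2.0, -3.8]
finger_gap: 25.7
grip_force: 2.7
```

The force has risen past the riding level after a brief drop, so the blade has probably dropped in. I'll back off, lift clear and look.

```bash

python3 -m jog '0 .02 0 0 0 0 .4;0 .02 0 0 0 0 .4;0 0 0 0 0 0 .1;0 0 -.2 0 0 0 .1;0 0 -.2 0 0 0 .1'
python3 -m jog '0 0 -.3 0 0 0 .1;0 0 -.3 0 0 0 .1;-.3 0 0 0 0 0 .1;-.3 0 0 0 0 0 .1;0 0 0 0 0 0 .1'
python3 -c "
from h import *
to(531,10,300,79)
save('wrist','w6'); save('side','side6',(230,210,380,320),4)
a=cv2.imread('pics/w6.png');b=cv2.imread('pics/side6.png')
cv2.imwrite('pics/c6.png',np.vstack([cv2.resize(b,(600,300) if 0 else (409,300)),cv2.resize(a,(409,300))]))"
```

```text
time: 16.75
tool_pos: [490.5, 170.6, 281.8]
tcp_rot: [-179.9, 0.0, 79.0]
ft_force: [0.6, 0.6, 0.4]
finger_gap: 38.4
grip_force: 0.0
time: 17.38
tool_pos: [479.0, 110.5, 341.7]
tcp_rot: [-180.0, 0.0, 78.9]
ft_force: [-0.4, 1.0, -0.3]
finger_gap: 38.6
grip_force: 0.0
total shift units [-0.886  0.704  0.417] pos [479.  110.5 341.7] [-180.     0.    78.9] F [-0.4  1.  -0.3] t 17.38 gap 38.6
rot units [-0.0002  0.0002 -0.0024]
```

View pics/c6.png

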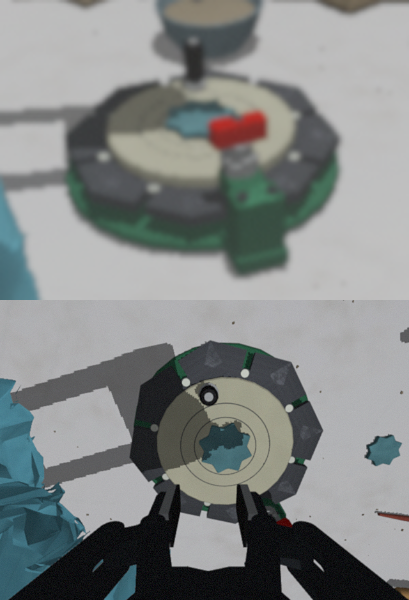

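The side view shows the bar, now square on, at about (317,258). The wrist view shows the tile centred and the peg opposite the plunger. I'll work out the lift from the centroid of the red bar.

```bash
python3 -c "
from h import *
def cen(f):
  i=np.load(f'pics/{f}.npy').astype(int)[230:290,290:350]
  m=(i[...,0]>110)&(i[...,0]>2*i[...,1])&(i[...,0]>2*i[...,2]);v,u=np.nonzero(m);return u.mean()+290,v.mean()+230,m.sum(),v.min()+230,v.max()+230
print(cen('side1'),cen('side6'))
c=np.load('pics/side6_cal.npz');fx,fy,cx,cy=c['K'];E=np.linalg.inv(c['E'])
for z in(103,110,112):
  p=E[:3,:3]@[531.5,10.4,z]+E[:3,3];print(z,fx*p[0]/p[2]+cx,fy*p[1]/p[2]+cy)
"
```

```text
(np.float64(316.5531914893617), np.float64(254.01063829787233), np.int64(94), np.int64(246), np.int64(262)) (np.float64(316.5952380952381), np.float64(257.07738095238096), np.int64(168), np.int64(251), np.int64(263))
103 317.48242956028406 257.7552864476299
110 317.3827382070143 254.90633444319278
112 317.3541236924857 254.08859673727994
```

The lift reads about 1.5 ± 1 mm, clearly in the slot. I'll confirm it is fully home by touching the bar's top lightly with closed fingers; tip contact is expected at TCP z ≈ 287 when home and ≈ 294 when riding.

```bash

python3 -m jog '-.3 .24 0 0 0 0 1;-.3 .24 0 0 0 0 1;-.286 .224 0 0 0 0 1;0 0 .2 0 0 0 1;0 0 .16 0 0 0 1'
python3 -m jog '0 0 .06 0 0 0 1;0 0 .04 0 0 0 1;0 0 0.01 0 0 0 1;0 0 0 0 0 0 1'
```

```text
time: 18.1
tool_pos: [531.7, 11.8, 304.7]
tcp_rot: [-180.0, -0.0, 79.0]
ft_force: [0.4, -0.5, -0.6]
finger_gap: -0.1
grip_force: 0.0
time: 18.6
tool_pos: [531.6, 11.5, 295.2]
tcp_rot: [180.0, -0.0, 79.0]
ft_force: [0.7, 0.4, 0.6]
finger_gap: 0.1
grip_force: 0.0
```

```bash

python3 -m jog '0 0 .02 0 0 0 1;0 0 0 0 0 0 1'
python3 -m jog '0 0 .02 0 0 0 1;0 0 0 0 0 0 1'
python3 -m jog '0 0 .02 0 0 0 1;0 0 0 0 0 0 1'
```

```text
time: 18.85
tool_pos: [531.5, 11.3, 292.7]
tcp_rot: [180.0, -0.0, 79.0]
ft_force: [-0.5, -0.3, -0.2]
finger_gap: -0.1
grip_force: 0.0
time: 19.1
tool_pos: [531.4, 11.3, 290.5]
tcp_rot: [-180.0, 0.0, 79.0]
ft_force: [0.3, 0.5, 0.0]
finger_gap: -0.1
grip_force: 0.0
time: 19.35
tool_pos: [531.4, 11.3, 288.4]
tcp_rot: [-180.0, 0.0, 79.0]
ft_force: [-0.4, 0.4, 0.0]
finger_gap: 0.0
grip_force: 0.0
```

```bash

python3 -m jog '0 0 .01 0 0 0 1;0 0 0 0 0 0 1'
python3 -m jog '0 0 -.2 0 0 0 1;0 0 -.3 0 0 0 1;0 0 -.3 0 0 0 1;0 0 0 0 0 0 1;0 0 0 0 0 0 1'
python3 -c "
from h import *
d=save('top','t9')
w=lambda u,v,z:world('t9',u,v,z)
i=np.load('pics/t9.npy')[190:340,220:410,::-1]
cv2.imwrite('pics/t9c.png',cv2.resize(np.clip(i*1.7,0,255).astype('uint8'),None,fx=4,fy=4,interpolation=2))"
```

```text
time: 19.6
tool_pos: [531.5, 11.3, 287.6]
tcp_rot: [-180.0, 0.0, 79.0]
ft_force: [1.4, -0.4, 0.2]
finger_gap: -0.1
grip_force: 0.0
time: 20.23
tool_pos: [531.3, 11.3, 367.1]
tcp_rot: [-180.0, 0.0, 79.0]
ft_force: [-0.2, 0.1, -0.0]
finger_gap: 0.1
grip_force: 0.0
```

View pics/t9c.png

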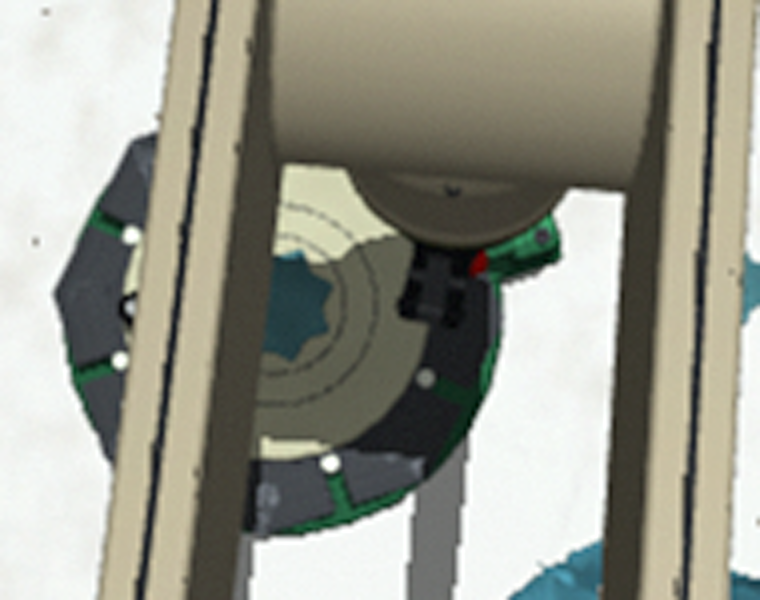

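The arm hides part of this view. What shows is a white dot at (425,378), 45° below the plunger, so the yellow slot is at the plunger. The tile at about (297,305) is concentric with the rings, and the arm is clear of everything. No contact at TCP z 287.6 means the lift is under about 1 mm. I'll hand in.

```bash
python3 -c "
from bench import *
print(hand_in())"
```

```text
the job is handed in; nothing more can be done
None
```

I handed the job in at about 20 s with the handle turned back and the blade home in the yellow-dot slot (lift under about 1 mm by touch), the tile centred and the arm clear; the hand-in gave no verdict.

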